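# Close the medicine case

## Robot

A 7-joint arm with a two-finger parallel gripper is mounted at the origin on the work surface. World frame = base frame: x ahead of the robot, y to its left, z up, the work surface at z = 0. Lengths are in m, angles in degrees, forces in N, time in s.
With the tool pointing down it reaches from about 0.425 to 0.875 m from the base axis. Payload 4.7 kg.
Tool frame: the origin (TCP) lies on the centre line of the jaws, within the pads' length; the fingertips stand 17 mm ahead of it and the grasp point (between the pads) lies 2 mm behind it; z points along the fingers, y is the line along which they close (so a half turn about z gives the same grasp; the last joint's range is limited). The gripper opens to 87 mm and grips with 3 to 60 N. Pads are 19 mm wide; open, the fingers measure 117 mm over their backs; the gripper's body (75 mm by 190 mm) begins 51 mm behind the grasp point.
Start: joints at [63.833, 18.392, -4.016, 83.108, 1.295, 78.541, -3.26], TCP at [0.295, -0.579, 0.24] pointing down, gripper open.
Joint ranges: [-163.93, 163.93], [-17.29, 119.83], [-79.2, 71.16], [3.27, 140.29], [-89.18, 269.18], [5.43, 117.66], [-154.24, 154.24]. Speed limits (degrees/s): [147.25, 147.25, 180, 180, 180, 180, 180].

## Interface

Orientations are given as [roll, pitch, yaw] about the fixed x, y, z axes, in that order (R = Rz(yaw) Ry(pitch) Rx(roll)).
In Python, from cell import env, read_camera gives the robot as it stands.
- The arm moves only by the shell command python3 -m jog 'ROWS' [FORCE]. ROWS is JSON, a list of rows, each a list of 5 numbers: the opening, from 0 (shut) to 1 (fully open), then the shift along the tool's x, y, z each as a share of 0.02 m, from -1 to 1, then the turn about the tool's z as a share of 45 degrees, from -1 to 1. In form: [[gripper, x, y, z, yaw], ...]. A call has 1 to 12 rows; each row shifts and turns the commanded pose from where the row before left it, along the tool's axes as they then stand; what a row does not reach is not made up. A row lasts 1/12 s, in which the tool goes at most 41.7 mm and 7.16 degrees, less where a joint would pass 70% of its speed; a pose out of reach is approached as far as the arm can. A call with a number of a shift or a turn outside -1 to 1 is refused whole. A call with a gripper value outside its range is refused whole. The fingers move at their own pace and stop on an object; FORCE is the grip in N (left out, the last holds). Time passes only in rows, so rows that do not move let the fingers close. It gives the time, the measured TCP pose, the force, the opening and the grip force at its end, in the units of the state.
- env.get_obs(): the state, without advancing time (a new reading comes with each control period).
- read_camera(name): name is "scene" or "top" or "wrist"; returns a dict with "color" (400x640x3 uint8, red, green, blue), "range_z" (400x640 float32, m along the optical axis (not along the pixel's ray), 0 where there is no reading), "mtx" (3x3 intrinsics, pixels), "world_from_camera" (4x4, takes a point from camera to world coordinates); the wrist camera has in their place "T_tool_cam" (4x4, takes a point from camera to tool coordinates, whose origin is the TCP and whose axes are the flange's). Camera axes: x right, y down, z forward; pixel columns grow to the right and rows downward; lengths in m; the calibration is good to about 2 mm. The wrist camera is an equidistant fisheye: a pixel r from the principal point sees the ray r / f radians off the axis. A picture is of the moment at which its call begins: read the wrist's pose just before it.
- env.sign_off(): hands the job in; it is judged then, once.
The state is a dict: "time_s": time; "qpos": joint angles; "joint_velocities": joint speeds; "effort": joint torques, N m; "tool_pos": TCP position; "tool_rot": TCP orientation; "force": force on the tool from outside, world axes, zero at the start; "wrist_torque": the same for the moment, N m; "grip_width": finger opening in m; "grasp_force": force on a finger pad.
Only numpy, scipy, OpenCV 4.12 (cv2) and the standard library are available. Lean on these libraries where they do the work, as an engineer would, in place of code of your own. Each camera call takes 0.05 s, during which the arm holds its last target. There are 200 camera calls.

## Task

Close the open medicine case with its own cover, the larger of the two loose grey ones: put one end of the cover under the overhanging lip at the far end of the case, then push the other end down onto its stiff rubber pads until the cover lies fully home and level all round, sunk in its recess. Press firmly but do not ram or force it (well under 60 N), and leave the other things on the table where they are.

Things in the scene. Friction and masses are not known exactly. Their poses are not given: they have to be found in the camera images.
- cover: The cover: grey plate 150 (x) x 110 (y) x 6 mm, 0.16 kg, loose on the table. A grip bar crosses the middle of its top: 14 mm wide (x), 70 mm long (y), 30 mm high above the plate (bar top 36 mm above the underside). Origin: centre of the underside, z up. The same either way round: either 110 mm end may go under the lip.
- case: Open grey case, fixed; outside 175 x 132 mm. x points to the lipped end, away from the robot. Origin: on the table below the recess's centre. Recess for the cover: x +-76.5, y +-58 mm; its resting ledge is 55 mm above the table, side and near walls rise to 61 mm, flush with the seated cover's top. Cover home: origin at x 0, y 0, z 55 mm here, axes parallel, with 1.5 mm play in x and 3 in y.
- case_slot (a point): Middle of the slot's mouth below the lip's front edge (case x +64.5), at ledge height, 55 mm. The slot is 10.5 mm high and 12 mm deep, ending at a wall (case x +76.5); the lip is 5 mm thick, top at 70.5 mm. The cover cannot enter level: its far end goes in low, tilted 4 to 10 degrees, right up to the wall; only then can its near end drop inside the near wall.
- case_pad_left (a point): Over the near-left black rubber pad (22 mm wide in y, 13 in x; case x -69, y +36), 61 mm above the table, fixed in the case. The pad stands up to 6 mm above the ledge (height differs, not measured), sinks only under more than about 7 N right over it, and stays where pushed; the cover's weight alone does not sink it.
- case_pad_right (a point): The same for the near-right pad (case x -69, y -36 mm).
- pill_bottle_a: White screw-cap pill bottle, 48 mm across, 85 mm tall. Bystander, loose; origin: centre of its underside.
- pill_bottle_b: White screw-cap pill bottle, 52 mm across, 100 mm tall. Bystander, loose; origin: centre of its underside.
- dark_jar: Black screw-cap jar, 58 mm across, 100 mm tall. Bystander, loose; origin: centre of its underside.
- tub: Open white tub, 110 mm across, 110 mm tall. Bystander, loose; origin: centre of its underside.
- carton_a: Medicine carton lying flat, 45 x 110 x 35 mm. Bystander, loose; origin: centre of its underside.
- carton_b: Medicine carton lying flat, 50 x 120 x 45 mm. Bystander, loose; origin: centre of its underside.
- small_cover: Cover of another, smaller case: grey plate 105 x 85 x 6 mm with a 45 mm grip bar; it does not belong on this case. Bystander, loose; origin: centre of its underside.
There are look-alikes about, which are no part of the job. What is shaped like the case but yellow is not meant.

How it is judged (in metres and radians):
At the end, for the whole second after the job is handed in: The cover lies in the case's recess, right way up, its origin within 4 mm lengthwise and 5 mm sideways of home, under 1.8 mm above the resting ledge, level with the case to 0.014 rad (about 2 mm over its length), and at rest (x of cover in the frame of case between -0.004 and 0.004 m and y of cover in the frame of case between -0.005 and 0.005 m and z of cover in the frame of case between 0.052 and 0.0568 m and angle between the z axis of cover and the z axis of case, either way round below 0.014 rad and angle between cover's own z axis and vertical below 0.1 rad and angle between the x axis of cover and the x axis of case, either way round below 0.06 rad and linear speed of cover below 0.01 m/s); the robot touches nothing.
It fails at once if the cover is rammed against the case (more than 60 N between them) (contact force between cover and case above 60 N).
It fails at once if another thing on the table is shifted by more than 30 mm (distance of any of pill_bottle_a, pill_bottle_b, dark_jar, tub, carton_a, carton_b, small_cover from where it was at the start of the episode above 0.03 m).
It also fails if it takes over 51 s, if anything falls off the work surface, if the arm or the gripper's body presses on something with over 40 N, if the wrist force passes 120 N, or if a joint passes its speed limit or range.

## Working session

There is one attempt and no reset: what is moved stays moved. The work goes in short steps, Python scripts to look and compute and a shell command to move; the robot and the scene stay as the last step left them, time stands still between calls to the robot, and variables do not carry over. Pictures are saved under pics/ and viewed, at most 10 in all, crops included, and the job is handed in when it is done.

```bash
mkdir -p pics; ls; python3 - <<'E'
from cell import env, read_camera
import cv2
o=env.get_obs(); print({k:o[k] for k in("time_s","tool_pos","tool_rot","force","grip_width")})
for n in("top","scene"):
    c=read_camera(n); cv2.imwrite(f"pics/{n}0.png",c["color"][:,:,::-1]); print(c["mtx"],c["world_from_camera"])
E
```

```text
pics
{'time_s': 0.0, 'tool_pos': array([ 0.29457504, -0.57882714,  0.23848021]), 'tool_rot': array([-1.79891472e+02,  5.44871198e-03,  2.69777525e+01]), 'force': array([-0.29849681, -0.19737255,  0.6390229 ]), 'grip_width': 0.08688874706995363}
[[381.79865876   0.         323.41004751]
 [  0.         381.79865876 198.32714663]
 [  0.           0.           1.        ]] [[-0.00338885 -0.98981097  0.14234733  0.3578951 ]
 [-0.99997672  0.00251134 -0.00634375 -0.03195008]
 [ 0.00592163 -0.14236551 -0.98979644  1.10739998]
 [ 0.          0.          0.          1.        ]]
[[398.97288864   0.         320.21975721]
 [  0.         398.97288864 193.90417949]
 [  0.           0.           1.        ]] [[-0.60839024  0.61861527 -0.49716845  1.06611424]
 [ 0.79357652  0.46638513 -0.39079561  0.42533487]
 [-0.00988016 -0.63229745 -0.77466272  0.90914465]
 [ 0.          0.          0.          1.        ]]
```

View pics/top0.png

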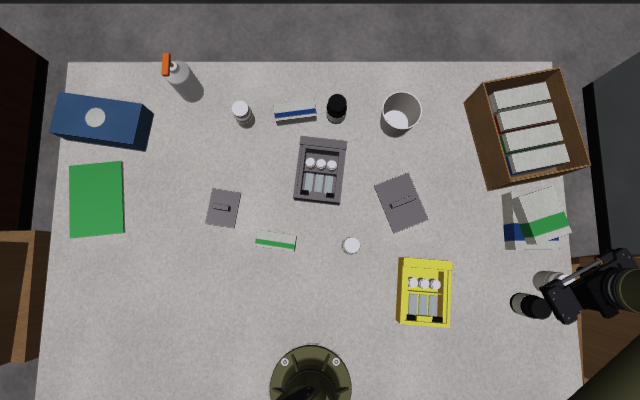

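View pics/scene0.png

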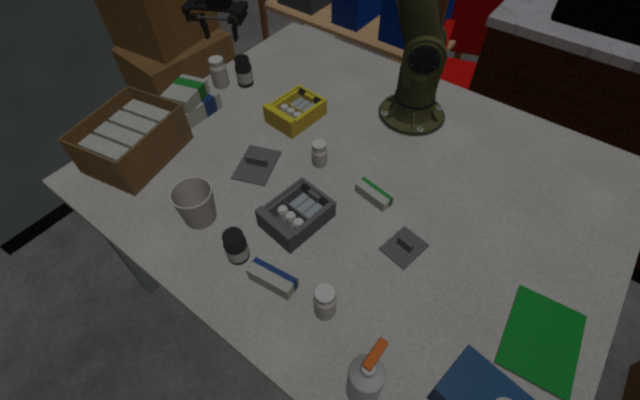

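The top view shows two loose grey covers, at px (401,203) and (223,208). The one at (401,203) is visibly larger and should be the case's cover. The grey case is at (320,170), with its lip at the top (far) side; the yellow one at (425,292) is a decoy. Next I'll measure these and confirm in an enlarged crop.

```bash
cat > h.py <<'E'
import numpy as np, cv2
from cell import env, read_camera
def plane(c,uv,z):
    uv=np.atleast_2d(uv).astype(float); K=c["mtx"]; T=c["world_from_camera"]
    d=np.c_[(uv[:,0]-K[0,2])/K[0,0],(uv[:,1]-K[1,2])/K[1,1],np.ones(len(uv))]@T[:3,:3].T
    return T[:3,3]+d*((z-T[2,3])/d[:,2])[:,None]
def cloud(c):
    v,u=np.mgrid[0:400,0:640]; K=c["mtx"]; z=c["range_z"]; T=c["world_from_camera"]
    P=np.stack([(u-K[0,2])/K[0,0]*z,(v-K[1,2])/K[1,1]*z,z],-1)@T[:3,:3].T+T[:3,3]
    P[z==0]=np.nan; return P
E
python3 - <<'E'
from h import *
for n in("top","scene"):
    c=read_camera(n); P=cloud(c); im=c["color"].astype(int)
    mx,mn=im.max(2),im.min(2)
    m=((mx<120)&(mx-mn<25)).astype(np.uint8)
    m=cv2.morphologyEx(m,cv2.MORPH_CLOSE,np.ones((3,3)))
    for q in cv2.findContours(m,cv2.RETR_EXTERNAL,cv2.CHAIN_APPROX_NONE)[0]:
        a=cv2.contourArea(q)
        if not 300<a<6000: continue
        mk=np.zeros(m.shape,np.uint8); cv2.drawContours(mk,[q],-1,1,-1)
        Z=P[mk>0][:,2]; cen=q[:,0].mean(0)
        for h in (.006,.061,.0705):
            W=(plane(c,q[:,0],h)[:,:2]*1000).astype(np.float32)
            print(n,cen.round(),a,"h",h,cv2.minAreaRect(W),np.nanpercentile(Z,[5,50,95]).round(4) if h<.01 else '')
    if n=="top":
        cv2.imwrite("pics/crop.png",cv2.resize(c["color"][120:260,190:450,::-1],None,fx=3,fy=3,interpolation=cv2.INTER_CUBIC))
E
```

```text
top [307. 378.] 3224.0 h 0.006 ((39.82579040527344, -1.0400543212890625), (223.22470092773438, 145.36270141601562), 89.6854019165039) [0.0108 0.0382 0.265 ]
top [307. 378.] 3224.0 h 0.061 ((55.70903015136719, -2.5835952758789062), (212.07765197753906, 138.10379028320312), 89.6854019165039) 
top [307. 378.] 3224.0 h 0.0705 ((58.45249938964844, -2.8502120971679688), (210.1522216796875, 136.8499755859375), 89.6854019165039) 
top [614. 378.] 2325.5 h 0.006 ((0.1066131591796875, -845.5015258789062), (122.19161987304688, 275.2807922363281), 38.02727508544922) [0.6154 0.6456 0.6663]
top [614. 378.] 2325.5 h 0.061 ((17.973346710205078, -804.8756103515625), (116.0898208618164, 261.53424072265625), 38.02727508544922) 
top [614. 378.] 2325.5 h 0.0705 ((21.05941390991211, -797.8585205078125), (115.0358657836914, 259.15985107421875), 38.02724838256836) 
top [512. 212.] 488.0 h 0.006 ((483.0895080566406, -583.562744140625), (95.89923095703125, 73.84817504882812), 12.4006986618042) [0.0077 0.0541 0.1042]
top [512. 212.] 488.0 h 0.061 ((476.8377685546875, -556.0172119140625), (91.11041259765625, 70.
[... 1985 characters left out ...]
0.0032 0.0495 0.106 ]
top [399. 114.] 1274.5 h 0.061 ((752.2219848632812, -253.10540771484375), (105.89427947998047, 135.98843383789062), 45.526737213134766) 
top [399. 114.] 1274.5 h 0.0705 ((748.6420288085938, -251.09765625), (104.93289184570312, 134.75384521484375), 45.52677536010742) 
top [188.  86.] 511.5 h 0.006 ((858.7176513671875, 366.0906982421875), (98.3171615600586, 74.3122329711914), 41.17087936401367) [0.0126 0.0733 0.1263]
top [188.  86.] 511.5 h 0.061 ((833.7083129882812, 346.2138977050781), (93.40753936767578, 70.60131072998047), 41.170867919921875) 
top [188.  86.] 511.5 h 0.0705 ((829.388427734375, 342.78076171875), (92.5595474243164, 69.96038818359375), 41.170902252197266)
```

View pics/crop.png

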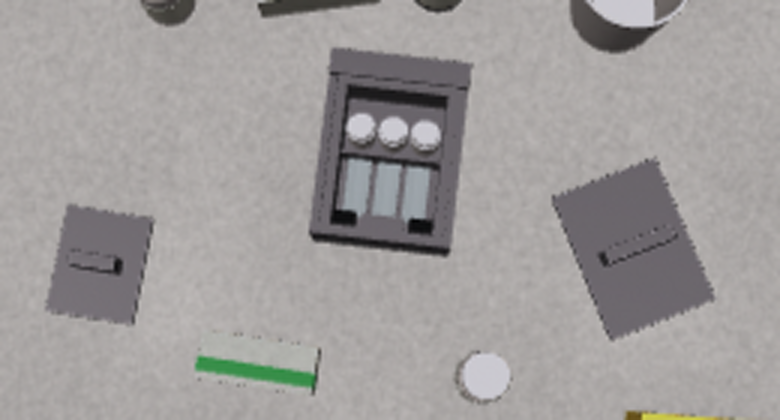

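The crop confirms it. Cover candidates: px (401,203) measures 151 x 112 mm (the 150 x 110 cover) and px (223,208) measures 105 x 86 mm (small_cover), so the right-hand one is meant. The case is grey, with its lip at the top of the crop, two black pads at its near end, and yaw of about -7°. Next I'll refine the case pose from depth.

```bash
cat >> h.py <<'E'
def tool(dx,dy,yaw):  # world shift -> tool x,y (tool down)
    a=np.radians(yaw); return np.array([dx*np.cos(a)+dy*np.sin(a), dx*np.sin(a)-dy*np.cos(a)])
E
python3 - <<'E'
from h import *
for n in("top","scene"):
    c=read_camera(n); P=cloud(c).reshape(-1,3); im=c["color"].reshape(-1,3).astype(int)
    near=(abs(P[:,0]-.6)<.13)&(abs(P[:,1]+.03)<.11)
    g=near&(im.max(1)<130)
    for nm,lo,hi in(("rim",.0575,.08),("lip",.067,.075),("all",.03,.08)):
        Q=P[g&(P[:,2]>lo)&(P[:,2]<hi)]; print(n,nm,len(Q),cv2.minAreaRect((Q[:,:2]*1000).astype(np.float32)),np.median(Q[:,2]).round(4))
    g=(abs(P[:,0]-.504)<.1)&(abs(P[:,1]+.264)<.1)
    Q=P[g&(P[:,2]>.024)&(P[:,2]<.05)]; print(n,"bar",len(Q),cv2.minAreaRect((Q[:,:2]*1000).astype(np.float32)),np.percentile(Q[:,2],[50,95]))
    Q=P[g&(P[:,2]<.02)&(im.max(1)<110)]; print(n,"plate",cv2.minAreaRect((Q[:,:2]*1000).astype(np.float32)),np.median(Q[:,2]))
    table=P[(abs(P[:,0]-.45)<.04)&(abs(P[:,1]-.0)<.04)]; print(np.median(table[:,2]))
print("bottle",plane(read_camera("top"),(351,246),.085))
o=env.get_obs();p=o["tool_pos"]; print(tool(.504-p[0],-.264-p[1],21.1),p)
E
```

```text
top rim 971 ((591.5051879882812, -28.64348602294922), (131.9951629638672, 175.91842651367188), 83.14187622070312) 0.0629
top lip 377 ((595.9944458007812, -29.28387451171875), (131.29627990722656, 165.8108367919922), 82.92210388183594) 0.0703
top all 1732 ((591.5051879882812, -28.64348602294922), (131.9951629638672, 175.91842651367188), 83.14187622070312) 0.0588
top bar 127 ((503.5494689941406, -263.02734375), (13.8668851852417, 68.78939056396484), 21.199554443359375) [0.03605647 0.03937993]
top plate ((506.1427001953125, -264.81201171875), (149.2886962890625, 113.39590454101562), 21.110965728759766) 0.006109762493639925
4.999426401441909e-05
scene rim 1106 ((596.2109375, -29.00316619873047), (135.93365478515625, 177.1007537841797), 82.94064331054688) 0.063
scene lip 402 ((655.9708862304688, -32.877166748046875), (132.72998046875, 77.81678771972656), 72.48237609863281) 0.0712
scene all 2849 ((596.2429809570312, -28.744613647460938), (136.4547119140625, 177.1007537841797), 82.94064331054688) 0.054
scene bar 130 ((508.7033386230469, -262.3651123046875), (18.65435791015625, 68.74116516113281), 20.6442928314209) [0.03600633 0.03903139]
scene plate ((504.20721435546875, -264.0429382324219), (199.49671936035156, 199.88955688476562), 0.012527217157185078) 0.00560890356766286
0.0010003871262529995
bottle [[ 0.37668631 -0.11142755  0.085     ]]
[ 0.30870463 -0.2187509 ] [ 0.29474255 -0.57921711  0.23928421]
```

```bash
python3 -m jog '[[1,0,0,0,0.13],[1,1,-0.7,0,0],[1,1,-0.7,0,0],[1,1,-0.7,0,0],[1,1,-0.7,0,0],[1,1,-0.7,0,0],[1,1,-0.7,0,0],[1,1,-0.7,0,0],[1,1,-0.7,0,0],[1,1,-0.7,0,0],[1,1,-0.7,0,0],[1,1,-0.7,0,0]]' 25; python3 -m jog '[[1,1,-0.7,0,0],[1,1,-0.7,0,0],[1,1,-0.7,0,0],[1,1,-0.7,0,0],[1,0.43,-0.4,0,0],[1,0,0,0,0],[1,0,0,0,0]]'
python3 - <<'E'
from h import *
o=env.get_obs();p=o["tool_pos"];print(p,o["tool_rot"],o["force"],tool(.5038-p[0],-.2632-p[1],o["tool_rot"][2]))
c=read_camera("wrist");cv2.imwrite("pics/w1.png",c["color"][:,:,::-1]);print(c["mtx"],c["T_tool_cam"])
E
```

```text
time_s: 1.35
tool_pos: [0.4451, -0.3553, 0.2397]
tool_rot: [180.0, -0.0, 21.1]
force: [-0.0, -0.0, 0.2]
grip_width: 0.0871
grasp_force: 0.0
time_s: 1.93
tool_pos: [0.5038, -0.2652, 0.2396]
tool_rot: [180.0, 0.0, 21.2]
force: [-0.6, -0.5, -0.3]
grip_width: 0.0867
grasp_force: 0.0
[ 0.50375529 -0.26519143  0.2395526 ] [1.79964318e+02 4.82002262e-02 2.11652877e+01] [-0.61003455 -0.51250236 -0.32662703] [ 0.00076072 -0.00184095]
[[309.70691629   0.         318.57956115]
 [  0.         309.70691629 197.37702563]
 [  0.           0.           1.        ]] [[ 1.30287220e-03 -9.58040984e-01 -2.86628287e-01  7.89658432e-02]
 [ 9.99999103e-01  1.33745263e-03  7.51377327e-05 -7.45340638e-04]
 [ 3.11366730e-04 -2.86628128e-01  9.58041867e-01 -1.45760834e-01]
 [ 0.00000000e+00  0.00000000e+00  0.00000000e+00  1.00000000e+00]]
```

View pics/w1.png

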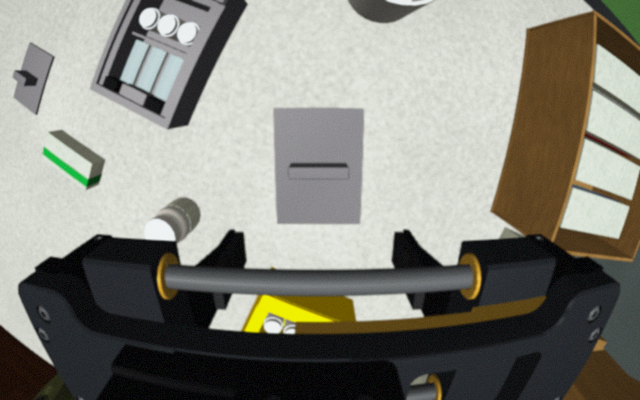

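The wrist view shows the cover square to the tool: plate corners at about (274,108), (363,108), (360,223) and (277,223), and the bar top face at about (289–349, 167–178).

```bash
cat >> h.py <<'E'
from scipy.spatial.transform import Rotation as Ro
def wplane(c,o,uv,z):
    uv=np.atleast_2d(uv).astype(float);K=c["mtx"]; q=(uv-K[:2,2])/K[0,0]; r=np.hypot(*q.T)[:,None]
    d=np.c_[q/r*np.sin(r),np.cos(r)]
    T=np.eye(4);T[:3,:3]=Ro.from_euler("xyz",o["tool_rot"],degrees=True).as_matrix();T[:3,3]=o["tool_pos"]
    T=T@c["T_tool_cam"]; d=d@T[:3,:3].T
    return T[:3,3]+d*((z-T[2,3])/d[:,2])[:,None]
E
python3 - <<'E'
from h import *
o=env.get_obs();c=read_camera("wrist");im=c["color"].astype(int)
m=((im.max(2)<145)&(im.max(2)-im.min(2)<25)).astype(np.uint8); m[230:]=0
m=cv2.morphologyEx(m,cv2.MORPH_OPEN,np.ones((3,3)))
for q in cv2.findContours(m,cv2.RETR_EXTERNAL,cv2.CHAIN_APPROX_NONE)[0]:
    x,y,w,h=cv2.boundingRect(q)
    if x<318<x+w and y<170<y+h and w<200:
        r=cv2.minAreaRect((wplane(c,o,q[:,0],.006)[:,:2]*1000).astype(np.float32));print((x,y,w,h),r)
p=o["tool_pos"]; b=wplane(c,o,[(289,167),(349,167),(349,178),(289,178)],.036); print(b,b.mean(0))
for t in(r[0][0]/1000,r[0][1]/1000),b.mean(0)[:2]: print(tool(t[0]-p[0],t[1]-p[1],o["tool_rot"][2]))
E
```

```text
(285, 159, 66, 24) ((502.87493896484375, -264.46234130859375), (29.318384170532227, 81.164794921875), 23.349851608276367)
[[ 0.50068978 -0.23027207  0.036     ]
 [ 0.52554926 -0.29467972  0.036     ]
 [ 0.51351474 -0.29964922  0.036     ]
 [ 0.48844388 -0.23468368  0.036     ]] [ 0.50704941 -0.26482117  0.036     ]
[ 0.00044347 -0.00192515]
[ 4.21107684e-03 -9.20904163e-05]
```

```bash
python3 -m jog '[[1,0.12,-0.05,1,0],[1,0,0,1,0],[1,0,0,1,0],[1,0,0,1,0],[1,0,0,1,0],[1,0,0,1,0],[1,0,0,1,0],[1,0,0,1,0],[1,0,0,1,0],[1,0,0,0.8,0],[1,0,0,0.5,0],[1,0,0,0.25,0]]'; python3 -m jog '[[1,0,0,0,0],[0.6,0,0,0,0],[0.6,0,0,0,0],[0.6,0,0,0,0],[0.6,0,0,0,0],[0.6,0,0,0,0]]' 15
```

```text
time_s: 3.03
tool_pos: [0.5042, -0.2642, 0.0269]
tool_rot: [-179.9, 0.1, 21.0]
force: [-0.0, -0.1, -0.0]
grip_width: 0.0869
grasp_force: 0.0
time_s: 3.53
tool_pos: [0.5067, -0.2634, 0.0296]
tool_rot: [179.9, -0.1, 21.1]
force: [-0.3, -0.2, 2.8]
grip_width: 0.0698
grasp_force: 15.0
```

```bash
python3 -m jog '[[0.6,0,0,-0.5,0],[0.6,0,0,-0.8,0],[0.6,0,0,-1,0],[0.6,0,0,-1,0],[0.6,0,0,-1,0],[0.6,0,0,-1,0.1],[0.6,0,0,-1,0.14],[0.6,0,0,0,0.14],[0.6,0,0,0,0.14],[0.6,0,0,0,0.1],[0.6,0,0,0,0],[0.6,0,0,0,0]]';  python3 -m jog '[[0.6,0.2,-0.6,0,0],[0.6,0.2,-1,0,0],[0.6,0.2,-1,0,0],[0.6,0.2,-1,0,0],[0.6,0.2,-1,0,0],[0.6,0.2,-1,0,0],[0.6,0.2,-1,0,0],[0.6,0.2,-1,0,0],[0.6,0.2,-1,0,0],[0.6,0.2,-1,0,0],[0.6,0.1,-0.8,0,0],[0.6,0,-0.5,0,0]]';  python3 -m jog '[[0.6,0,-0.3,0,0],[0.6,0,0,0,0],[0.6,0,0,0,0],[0.6,0,0,0,0]]'
python3 - <<'E'
from h import *
o=env.get_obs();p=o["tool_pos"];print(p,o["tool_rot"],o["force"],tool(.577-p[0],-.0267-p[1],-6.9))
a=np.radians(o["tool_rot"][2])
c=read_camera("top");P=cloud(c).reshape(-1,3);im=c["color"].reshape(-1,3)
ims=[]
for n in("scene","wrist"):
    k=read_camera(n)["color"][:,:,::-1]; ims.append(cv2.resize(k[130:290,200:400] if n=="scene" else k[0:240,120:520],(400,300)))
cv2.imwrite("pics/v2.png",np.vstack(ims))
E
```

```text
time_s: 4.53
tool_pos: [0.5058, -0.2627, 0.1547]
tool_rot: [-180.0, 0.0, -6.6]
force: [0.2, -0.4, -1.7]
grip_width: 0.0699
grasp_force: 15.0
time_s: 5.53
tool_pos: [0.5739, -0.0475, 0.1546]
tool_rot: [-179.9, 0.0, -6.5]
force: [0.0, 0.6, -2.2]
grip_width: 0.07
grasp_force: 15.0
time_s: 5.87
tool_pos: [0.5738, -0.047, 0.1544]
tool_rot: [179.9, 0.0, -6.9]
force: [0.3, -0.8, -2.1]
grip_width: 0.0701
grasp_force: 15.0
[ 0.57383283 -0.04696272  0.15442471] [ 1.79943686e+02  1.64381035e-02 -6.86301661e+00] [ 0.33725228 -0.77439725 -2.11772888] [ 0.00070993 -0.02049645]
```

View pics/v2.png

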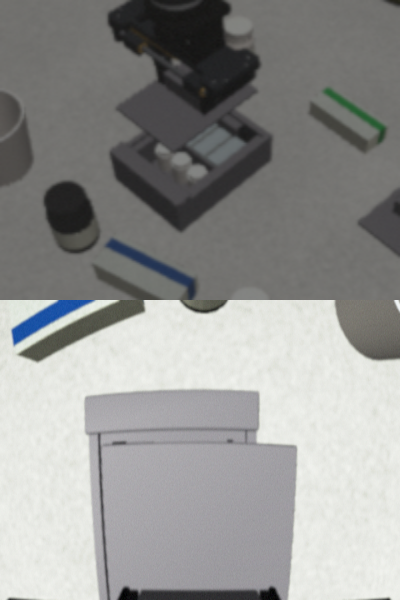

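The cover hangs level in the grip. In the wrist view the lip's corners are at about px (206,78), (378,73), (210,106) and (377,104), and the cover's far edge corners are at about (221,116) and (416,117). I'll compute the relative offset.

```bash
python3 - <<'E'
from h import *
o=env.get_obs();c=read_camera("wrist");p=o["tool_pos"];y=o["tool_rot"][2]
L=wplane(c,o,[(206,77.6),(378,72.8),(210,106.4),(377,104)],.0705)
C=wplane(c,o,[(221,116),(416,116.8)],p[2]-.0285+.006)
for n,A in(("lip",L),("cover",C)):
    print(n,[np.r_[tool(q[0]-p[0],q[1]-p[1],y)*1000].round(1) for q in A], A.round(4).tolist())
E
```

```text
lip [array([104.6, -86.2]), array([105.5,  42.9]), array([ 82. , -83.4]), array([81.9, 42.4])] [[0.6881, 0.0263, 0.0705], [0.6735, -0.102, 0.0705], [0.6653, 0.0262, 0.0705], [0.6502, -0.0987, 0.0705]]
cover [array([ 75.3, -54.9]), array([75. , 53.3])] [[0.6553, -0.0013, 0.132], [0.642, -0.1087, 0.132]]
```

```bash
python3 -m jog '[[0.6,0.1,-1,0,0],[0.6,0,0,0.5,0],[0.6,0,0,0.8,0],[0.6,0,0,0.8,0],[0.6,0,0,0.5,0],[0.6,0,0,0.3,0],[0.6,0,0,0,0],[0.6,0,0,0,0]]'; for i in 1 2 3; do :; done; python3 -m jog '[[0.6,0,0,0.08,0],[0.6,0,0,0.08,0],[0.6,0,0,0,0]]';python3 -m jog '[[0.6,0,0,0.08,0],[0.6,0,0,0.08,0],[0.6,0,0,0,0]]'
```

```text
time_s: 6.73
tool_pos: [0.5785, -0.026, 0.0965]
tool_rot: [180.0, 0.0, -6.8]
force: [0.6, -0.0, -2.8]
grip_width: 0.0697
grasp_force: 15.0
time_s: 6.98
tool_pos: [0.5788, -0.0259, 0.0937]
tool_rot: [180.0, -0.0, -6.8]
force: [0.3, 0.3, -2.6]
grip_width: 0.0701
grasp_force: 15.0
time_s: 7.23
tool_pos: [0.5787, -0.0259, 0.0902]
tool_rot: [180.0, -0.0, -6.8]
force: [1.4, 0.7, -1.6]
grip_width: 0.0697
grasp_force: 15.0
```

```bash
python3 -m jog '[[0.6,0,0,0.05,0],[0.6,0,0,0,0]]';python3 -m jog '[[0.6,0,0,0.05,0],[0.6,0,0,0,0]]';python3 -m jog '[[0.6,0,0,0.05,0],[0.6,0,0,0,0]]'
python3 - <<'E'
from h import *
k=read_camera("scene")["color"][:,:,::-1];cv2.imwrite("pics/v3.png",cv2.resize(k[140:260,230:370],None,fx=4,fy=4,interpolation=cv2.INTER_CUBIC))
E
```

```text
time_s: 7.4
tool_pos: [0.5789, -0.0259, 0.0895]
tool_rot: [180.0, -0.1, -6.8]
force: [0.5, 0.6, 1.0]
grip_width: 0.0697
grasp_force: 15.0
time_s: 7.57
tool_pos: [0.5791, -0.0259, 0.0885]
tool_rot: [-180.0, -0.1, -6.8]
force: [2.3, 0.3, 0.9]
grip_width: 0.0699
grasp_force: 15.0
time_s: 7.73
tool_pos: [0.5792, -0.0259, 0.0878]
tool_rot: [180.0, -0.1, -6.8]
force: [0.7, -0.6, 3.4]
grip_width: 0.0697
grasp_force: 15.0
```

View pics/v3.png

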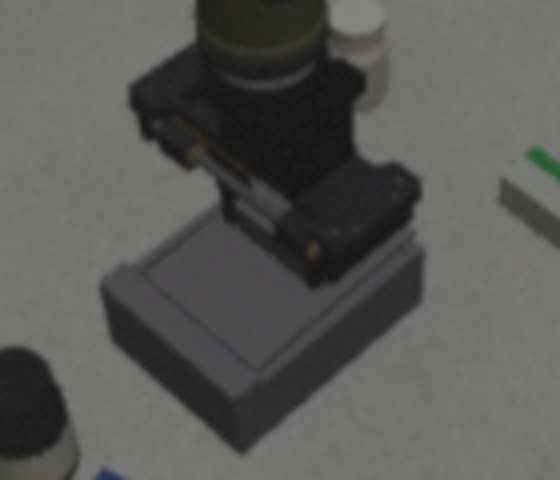

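The near end sits on the near wall, with contact at the predicted TCP height (about 0.0895). The far end dips inside the recess just short of the lip. I'll advance gently.

```bash
python3 -m jog '[[0.6,0,0,0.03,0],[0.6,0.1,0,0,0],[0.6,0.1,0,0,0],[0.6,0,0,0,0]]';python3 -m jog '[[0.6,0.1,0,0,0],[0.6,0.1,0,0,0],[0.6,0,0,0,0]]';python3 -m jog '[[0.6,0.1,0,0,0],[0.6,0.1,0,0,0],[0.6,0,0,0,0]]'
python3 - <<'E'
from h import *
k=read_camera("wrist")["color"][:,:,::-1];cv2.imwrite("pics/v4.png",cv2.resize(k[60:240,150:490],None,fx=2,fy=2,interpolation=cv2.INTER_CUBIC))
E
```

```text
time_s: 8.12
tool_pos: [0.5814, -0.026, 0.0877]
tool_rot: [180.0, 0.2, -6.8]
force: [-5.6, -0.3, 12.1]
grip_width: 0.07
grasp_force: 15.0
time_s: 8.37
tool_pos: [0.5853, -0.0263, 0.0876]
tool_rot: [180.0, 0.2, -6.8]
force: [-5.7, 0.7, 12.0]
grip_width: 0.0698
grasp_force: 15.0
time_s: 8.62
tool_pos: [0.5893, -0.0267, 0.0875]
tool_rot: [180.0, 0.2, -6.8]
force: [-5.5, -0.3, 10.7]
grip_width: 0.0702
grasp_force: 15.0
```

View pics/v4.png

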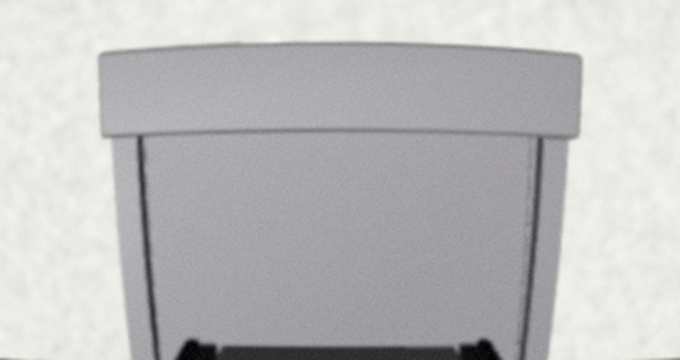

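The far end is under the lip, centred, with dark gaps visible on both sides. The sliding force is steady at about 5.5 N. I'll continue to the end wall.

```bash
python3 -m jog '[[0.6,0.1,0,0,0],[0.6,0.07,0,0,0],[0.6,0,0,0,0]]';python3 -m jog '[[0.6,0.05,0,0,0],[0.6,0.05,0,0,0],[0.6,0,0,0,0]]';python3 -m jog '[[0.6,0.05,0,0,0],[0.6,0,0,0,0]]'
```

```text
time_s: 8.92
tool_pos: [0.5927, -0.0271, 0.0873]
tool_rot: [180.0, 0.1, -6.8]
force: [-4.5, -0.3, 8.2]
grip_width: 0.0696
grasp_force: 15.0
time_s: 9.17
tool_pos: [0.5945, -0.0273, 0.0873]
tool_rot: [180.0, 0.2, -6.7]
force: [-5.2, 0.7, 10.2]
grip_width: 0.0696
grasp_force: 15.0
time_s: 9.33
tool_pos: [0.5954, -0.0274, 0.0873]
tool_rot: [180.0, 0.2, -6.7]
force: [-5.2, 1.1, 9.6]
grip_width: 0.0699
grasp_force: 15.0
```

```bash
python3 -m jog '[[0.6,0.04,0,0,0],[0.6,0,0,0,0]]';python3 -m jog '[[0.6,0.04,0,0,0],[0.6,0,0,0,0]]';python3 -m jog '[[0.6,0.04,0,0,0],[0.6,0,0,0,0]]'
```

```text
time_s: 9.5
tool_pos: [0.5955, -0.0274, 0.0872]
tool_rot: [180.0, 0.3, -6.8]
force: [-7.6, 0.9, 10.4]
grip_width: 0.0698
grasp_force: 15.0
time_s: 9.67
tool_pos: [0.5956, -0.0274, 0.0872]
tool_rot: [180.0, 0.4, -6.8]
force: [-9.0, 0.4, 13.2]
grip_width: 0.0701
grasp_force: 15.0
time_s: 9.83
tool_pos: [0.5957, -0.0274, 0.0872]
tool_rot: [180.0, 0.5, -6.8]
force: [-10.9, 0.8, 14.1]
grip_width: 0.0698
grasp_force: 15.0
```

The cover is at the wall. I'll relax the push, release, rise, and look.

```bash
python3 -m jog '[[0.6,-0.04,0,0,0],[0.6,0,0,-0.03,0],[1,0,0,0,0],[1,0,0,0,0],[1,0,0,0,0],[1,0,0,-0.5,0],[1,0,0,-1,0],[1,0,0,-1,0],[1,0,0,-1,0],[1,0,0,-1,0],[1,0,0,0,0],[1,0,0,0,0]]'
python3 - <<'E'
from h import *
o=env.get_obs();c=read_camera("wrist");k=c["color"][:,:,::-1];cv2.imwrite("pics/v5.png",cv2.resize(k[20:290,120:520],None,fx=2,fy=2,interpolation=cv2.INTER_CUBIC));print(o["tool_pos"],o["force"])
P=cloud(read_camera("top")).reshape(-1,3)
a=np.radians(-6.85);d=P-[.5936,-.0287,0];X=(d[:,0]*np.cos(a)+d[:,1]*np.sin(a))*1000;Y=(-d[:,0]*np.sin(a)+d[:,1]*np.cos(a))*1000
for x0 in(-70,-55,-35,35,55):
  for y0 in(-40,0,40):
    s=(abs(X-x0)<7)&(abs(Y-y0)<10)&(P[:,2]<.075); print(x0,y0,s.sum(),(np.median(P[s,2])*1000).round(1) if s.any() else '')
E
```

```text
time_s: 10.83
tool_pos: [0.5993, -0.0282, 0.1789]
tool_rot: [180.0, -0.2, -6.8]
force: [0.5, -0.1, -0.3]
grip_width: 0.0873
grasp_force: 0.0
[ 0.59932631 -0.02819238  0.17887511] [ 0.51868094 -0.06796485 -0.33805623]
-70 -40 0 
-70 0 0 
-70 40 0 
-55 -40 0 
-55 0 0 
-55 40 0 
-35 -40 0 
-35 0 0 
-35 40 0 
35 -40 0 
35 0 0 
35 40 0 
55 -40 0 
55 0 0 
55 40 0
```

View pics/v5.png

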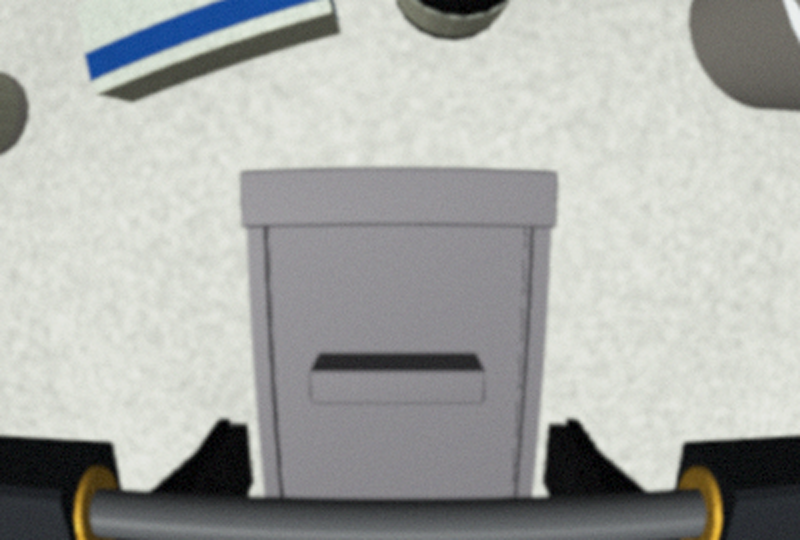

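The cover is under the lip with both side gaps even, and the bar is at the middle of the picture (398,385). I'll shut the fingers and press over the left pad.

```bash
python3 -m jog '[[0,-0.68,-0.35,0,0],[0,-0.68,-0.35,0,0],[0,-0.68,-0.35,0,0],[0,-0.68,-0.35,0,0],[0,-0.68,-0.35,0,0],[0,0,0,0,0],[0,0,0,0,0],[0,0,0,0,0],[0,0,0,0,0]]' 15; python3 -m jog '[[0,0,0,0.7,0],[0,0,0,0.9,0],[0,0,0,0.9,0],[0,0,0,0.9,0],[0,0,0,0.5,0],[0,0,0,0.3,0],[0,0,0,0,0]]'; python3 -m jog '[[0,0,0,0.1,0],[0,0,0,0.1,0],[0,0,0,0,0]]'; python3 -m jog '[[0,0,0,0.1,0],[0,0,0,0.1,0],[0,0,0,0,0]]'
```

```text
time_s: 11.68
tool_pos: [0.5354, 0.0138, 0.1767]
tool_rot: [180.0, 0.0, -6.8]
force: [0.1, 0.5, -0.1]
grip_width: 0.0348
grasp_force: 0.0
time_s: 12.27
tool_pos: [0.5343, 0.0143, 0.0918]
tool_rot: [180.0, 0.1, -6.8]
force: [-0.7, -0.7, 0.5]
grip_width: 0.0006
grasp_force: 0.0
time_s: 12.52
tool_pos: [0.5354, 0.0145, 0.0897]
tool_rot: [180.0, -0.1, -6.8]
force: [-0.1, 0.2, -0.3]
grip_width: 0.0006
grasp_force: 0.0
time_s: 12.77
tool_pos: [0.5348, 0.0146, 0.085]
tool_rot: [180.0, 0.0, -6.8]
force: [-0.5, 0.3, -0.5]
grip_width: 0.0011
grasp_force: 0.0
```

```bash
python3 -m jog '[[0,0,0,0.1,0],[0,0,0,0,0]]';python3 -m jog '[[0,0,0,0.1,0],[0,0,0,0,0]]';python3 -m jog '[[0,0,0,0.1,0],[0,0,0,0,0]]'
```

```text
time_s: 12.93
tool_pos: [0.5352, 0.0146, 0.0834]
tool_rot: [180.0, -0.0, -6.8]
force: [-0.5, -0.0, 2.4]
grip_width: 0.0008
grasp_force: 0.8
time_s: 13.1
tool_pos: [0.5351, 0.0147, 0.0818]
tool_rot: [180.0, -0.0, -6.8]
force: [-1.5, -0.2, 4.9]
grip_width: 0.0008
grasp_force: 2.6
time_s: 13.27
tool_pos: [0.5351, 0.0148, 0.0802]
tool_rot: [180.0, -0.0, -6.8]
force: [-3.3, -0.8, 7.7]
grip_width: 0.0002
grasp_force: 3.9
```

```bash
python3 -m jog '[[0,0,0,0.1,0],[0,0,0,0,0]]';python3 -m jog '[[0,0,0,0.08,0],[0,0,0,0,0]]';python3 -m jog '[[0,0,0,0.05,0],[0,0,0,0,0]]'
```

```text
time_s: 13.43
tool_pos: [0.5351, 0.0148, 0.0791]
tool_rot: [180.0, -0.0, -6.8]
force: [-6.6, 0.4, 14.4]
grip_width: 0.0002
grasp_force: 7.0
time_s: 13.6
tool_pos: [0.5351, 0.0147, 0.0785]
tool_rot: [179.9, -0.0, -6.8]
force: [-8.2, -0.4, 21.9]
grip_width: 0.0004
grasp_force: 10.7
time_s: 13.77
tool_pos: [0.5351, 0.0146, 0.0783]
tool_rot: [179.9, -0.0, -6.8]
force: [-10.5, -1.0, 26.5]
grip_width: 0.0008
grasp_force: 13.4
```

```bash
python3 -m jog '[[0,0,0,-0.3,0],[0,0,0,-0.7,0],[0,0,0.9,0,0],[0,0,0.9,0,0],[0,0,0.9,0,0],[0,0,0.9,0,0],[0,0,0,0.5,0],[0,0,0,0.2,0],[0,0,0,0,0],[0,0,0,0,0]]';python3 -m jog '[[0,0,0,0.1,0],[0,0,0,0,0]]';python3 -m jog '[[0,0,0,0.1,0],[0,0,0,0,0]]';python3 -m jog '[[0,0,0,0.1,0],[0,0,0,0,0]]'
```

```text
time_s: 14.6
tool_pos: [0.5261, -0.0554, 0.0799]
tool_rot: [-180.0, 0.1, -6.7]
force: [-0.1, 0.2, -0.0]
grip_width: 0.0006
grasp_force: 0.0
time_s: 14.77
tool_pos: [0.5268, -0.0557, 0.0786]
tool_rot: [-180.0, -0.0, -6.7]
force: [1.0, 0.2, 0.1]
grip_width: 0.0006
grasp_force: 0.0
time_s: 14.93
tool_pos: [0.5268, -0.0559, 0.0784]
tool_rot: [-180.0, -0.0, -6.7]
force: [-4.5, 0.9, 12.9]
grip_width: 0.0005
grasp_force: 6.1
time_s: 15.1
tool_pos: [0.5269, -0.0559, 0.0783]
tool_rot: [180.0, -0.0, -6.7]
force: [-9.3, 2.4, 25.0]
grip_width: 0.0004
grasp_force: 12.5
```

Both pads stop firm at the same height (0.0783, against 0.078 expected when flush), at about 25 N. I'll lift clear and check.

```bash
python3 -m jog '[[0,0,0,-0.3,0],[0,0,0,-1,0],[0,0,0,-1,0],[0,0,0,-1,0],[0,-0.5,0.8,-1,0],[0,-1,1,-1,0],[0,-1,1,-1,0],[0,-1,1,0,0],[0,-1,1,0,0],[0,-1,1,0,0],[0,-1,1,0,0],[0,0,0,0,0]]';python3 -m jog '[[0,0,1,0,0],[0,0,1,0,0],[0,0,1,0,0],[0,0,1,0,0],[0,0,0,0,0],[0,0,0,0,0]]'
python3 - <<'E'
from h import *
k=[]
for n in("top","scene"):
    c=read_camera(n);P=cloud(c).reshape(-1,3)
    a=np.radians(-6.85);d=P-[.5936,-.0287,0];X=(d[:,0]*np.cos(a)+d[:,1]*np.sin(a))*1000;Y=(-d[:,0]*np.sin(a)+d[:,1]*np.cos(a))*1000
    for x0 in(-82,-66,-45,-25,25,50):
        print(n,x0,[(s.sum(),(np.mean(P[s,2])*1000).round(1)) for y0 in(-40,0,40) for s in[(abs(X-x0)<(5 if x0==-82 else 8))&(abs(Y-y0)<12)&(P[:,2]<.075)&(P[:,2]>.05)]])
    s=(abs(X)<66)&(abs(Y)<52)&(P[:,2]<.075)&(P[:,2]>.05)&(abs(X)>18)
    print("plane slope mrad",np.linalg.lstsq(np.c_[X[s],Y[s],np.ones(s.sum())],P[s,2]*1000,rcond=None)[0]*[1000,1000,1])
    im=c["color"][:,:,::-1]; k.append(cv2.resize(im[120:220,260:390] if n=="top" else im[160:260,230:360],(520,400),interpolation=cv2.INTER_CUBIC)[:300*4//3])
cv2.imwrite("pics/v6.png",cv2.resize(np.hstack(k),(800,308)))
E
```

```text
time_s: 16.1
tool_pos: [0.3773, -0.1801, 0.2004]
tool_rot: [179.9, 0.1, -7.1]
force: [-0.2, 0.2, 0.1]
grip_width: 0.0004
grasp_force: 0.0
time_s: 16.6
tool_pos: [0.3719, -0.2563, 0.2004]
tool_rot: [-180.0, 0.0, -6.9]
force: [-0.3, -0.1, -0.6]
grip_width: 0.0006
grasp_force: 0.0
top -82 [(np.int64(27), np.float64(59.7)), (np.int64(28), np.float64(59.9)), (np.int64(30), np.float64(60.3))]
top -66 [(np.int64(48), np.float64(61.4)), (np.int64(49), np.float64(60.9)), (np.int64(46), np.float64(61.4))]
top -45 [(np.int64(49), np.float64(60.7)), (np.int64(48), np.float64(61.1)), (np.int64(47), np.float64(61.2))]
top -25 [(np.int64(48), np.float64(60.9)), (np.int64(51), np.float64(60.6)), (np.int64(48), np.float64(61.0))]
top 25 [(np.int64(49), np.float64(60.9)), (np.int64(50), np.float64(61.3)), (np.int64(47), np.float64(61.0))]
top 50 [(np.int64(50), np.float64(60.9)), (np.int64(46), np.float64(60.7)), (np.int64(49), np.float64(60.8))]
plane slope mrad [13.3502757   2.37849447 61.40431662]
scene -82 [(np.int64(18), np.float64(61.9)), (np.int64(19), np.float64(62.3)), (np.int64(22), np.float64(62.1))]
scene -66 [(np.int64(32), np.float64(62.1)), (np.int64(34), np.float64(62.0)), (np.int64(38), np.float64(62.3))]
scene -45 [(np.int64(37), np.float64(62.0)), (np.int64(39), np.float64(61.6)), (np.int64(41), np.float64(61.6))]
scene -25 [(np.int64(34), np.float64(62.4)), (np.int64(34), np.float64(62.2)), (np.int64(40), np.float64(61.9))]
scene 25 [(np.int64(40), np.float64(62.1)), (np.int64(39), np.float64(62.4)), (np.int64(42), np.float64(61.9))]
scene 50 [(np.int64(44), np.float64(61.7)), (np.int64(42), np.float64(62.1)), (np.int64(50), np.float64(61.8))]
plane slope mrad [ 0.34340482 -2.47401683 62.01698059]
```

View pics/v6.png

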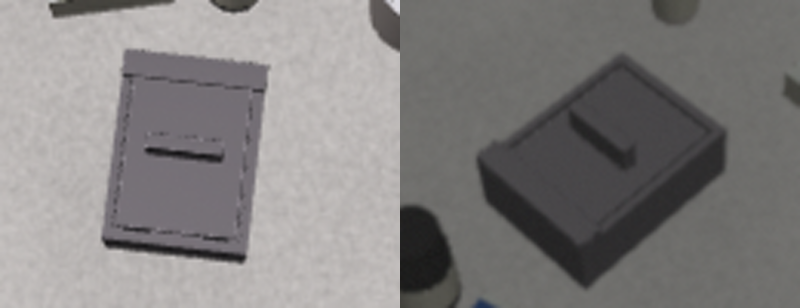

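The cover lies flush and level in both views: plate at 60.7–61.4 mm in the top view, and level with the near wall's rim in the scene view. It shows an even gap all round and the arm is clear, so I'm handing in.

```bash
python3 -c "from cell import env; print(env.sign_off())"
```

```text
the job is handed in; nothing more can be done
None
```

I closed the grey case with its own larger cover and handed the job in after about 17 s: the cover's far end is under the lip, both pads are pressed down (the tool force read about 26 N at most), and it lies flush and level in both camera views; no verdict was returned.

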